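Hang the spice bin on the slat board and stock it

TASK

Hang the small white steel bin in the top groove of the wooden slat organiser: tip its front up, slip the hook plate on its back into the groove and up behind the top slat, then swing it down until it hangs level and firmly seated, and let go of it. Then stand the tall slim black-lidded spice jar from the front edge of the worktop upright inside the hung bin. Leave the dropper bottle and the short yoghurt tub standing where they are.

Things in the scene. Friction and masses are not known exactly. Their poses are not given: they have to be found in the camera images.
- slat_panel: Wooden slat organiser, fixed, 220 wide, 166 high. Origin: on the worktop under the middle of the slats' front face; x into the board, y along the slats, z up. Slats 5 thick (x 0 to 5), hollow behind (x 5 to 26), back board to x 32. Two bar feet at its ends, 18 high, x -35 to 45. Two peg hooks hang in the lower groove; they reach x -34 and z 51 and stay out of the way.
- top_groove (a point): On the organiser: middle of the top groove's lower edge, in the slats' front face (x 0, y 0, z 125 of the organiser; same axes). The groove is the 21 high gap between the middle slat (top edge z 125) and the top slat (bottom edge z 146, its cap ends at z 166), open from y -94 to 94.
- spice_bin: Loose open bin of 3 thick white steel, 0.14 kg, upright at the start: 76 deep (x), 58 wide over two flat side walls (y), 55 high (front wall 38). Origin: centre of its underside; front faces -x, back face at x 38, z up. Inside 70 x 52, floor at z 3. Hung, its axes lie along the organiser's, its underside is 73 above the worktop, its back against the middle slat; anywhere along the groove will do.
- hook_lip (a point): On the bin: middle of the hook's tip (x 47, y 0, z 77 of the bin). Hook, 50 wide: a 3 thick shank runs back from the rim, x 38 to 48.5, z 52 to 55; at its end a 3 thick lip (x 45.5 to 48.5) stands up to z 77. Taller than the groove, it enters only with the bin's front tipped up about 35 deg. Hung, the shank rests on the groove's lower edge, the lip behind the top slat (4 overlap, 2.5 play in x).
- spice_jar: Tall slim spice jar, 41 diameter, 105 high with its black lid (the top 21), about 0.11 kg, standing upright on the worktop. Origin: centre of its underside, z up along its axis.
- dropper_bottle: Bystander: small brown dropper bottle, 33 diameter, 102 high, with a thin black rubber bulb on top, standing on the worktop. Origin: centre of its underside. To be left alone.
- short_tub: Bystander: short wide yoghurt tub, 72 across, 71 high, standing on the worktop. Origin: centre of its underside. To be left alone.

How it is judged:
On the way, in this order (a step that is already met when the one before it is completed fails the run):
1. the bin hangs seated and level in the top groove, let go of, with the jar not yet in it (z of hook_lip in the frame of top_groove between 0.0225 and 0.0285 m and x of hook_lip in the frame of top_groove between 0.004 and 0.013 m and y of hook_lip in the frame of top_groove between -0.072 and 0.072 m and angle between the z axis of spice_bin and the z axis of top_groove, either way round below 0.09 rad and angle between the x axis of spice_bin and the x axis of top_groove, either way round below 0.12 rad and contact force between the fingers and spice_bin below 0.1 N and distance between spice_jar and spice_bin above 0.08 m), for 0.2 s.
2. the spice jar stands upright on the floor of the hung bin (x of spice_jar in the frame of spice_bin between -0.024 and 0.024 m and y of spice_jar in the frame of spice_bin between -0.014 and 0.014 m and z of spice_jar in the frame of spice_bin between -0.004 and 0.012 m and angle between spice_jar's own z axis and vertical below 0.15 rad and z of hook_lip in the frame of top_groove between 0.0225 and 0.0285 m and x of hook_lip in the frame of top_groove between 0.004 and 0.013 m and y of hook_lip in the frame of top_groove between -0.072 and 0.072 m and angle between the z axis of spice_bin and the z axis of top_groove, either way round below 0.09 rad and angle between the x axis of spice_bin and the x axis of top_groove, either way round below 0.12 rad), for 0.2 s.
At the end, for the whole second after the job is handed in: Lip tip 22.5 to 28.5 mm above the top groove's lower edge, 4 to 13 mm behind the slats' face, within 72 mm of mid-groove; bin level to 0.09 rad, square to 0.12 rad. Jar within 24 mm (x) and 14 mm (y) of the bin's middle, under 12 mm above its underside, upright to 0.15 rad. All at rest (all of step 2 and linear speed of each of spice_bin, spice_jar below 0.02 m/s); the robot touches nothing.
It fails at once if the dropper bottle is moved more than 30 mm or tipped over (distance of dropper_bottle from where it was at the start of the episode above 0.03 m or angle between dropper_bottle's own z axis and vertical above 0.4 rad).
It fails at once if the short tub is moved more than 30 mm or tipped over (distance of short_tub from where it was at the start of the episode above 0.03 m or angle between short_tub's own z axis and vertical above 0.4 rad).
It also fails if it takes over 64 s, if anything falls off the work surface, if the arm or the gripper's body presses on something with over 40 N, if the wrist force passes 120 N, or if a joint passes its speed limit or range.

ROBOT

A 7-joint arm with a two-finger parallel gripper is mounted at the origin on a cart in front of the work surface, level with it; the furniture and walls round the work are solid. World frame = base frame: x ahead of the robot, y to its left, z up, the work surface at z = 0. Lengths are in m, angles in rad, forces in N, time in s.
With the tool pointing down it reaches from about 0.425 to 1.025 m from the base axis. Payload 9.4 kg.
Tool frame: the origin (TCP) lies at the very end of the fingers, on their centre line; the grasp point (between the pads) lies 19 mm behind it (grip_point_offset is the distance from the TCP to the grasp point, in m); z points along the fingers, y is the line along which they close (so a half turn about z gives the same grasp; the last joint's range is limited). The gripper opens to 93 mm and grips with 3 to 60 N. Pads are 15 mm wide; open, the fingers measure 128 mm over their backs; the gripper's body (75 mm by 188 mm) begins 65 mm behind the grasp point.
Start: joints at [1.216, 0.599, -0.003, 1.599, 0.002, 0.943, -0.08], TCP at [0.199, -0.697, 0.219] pointing down, gripper open.
Joint ranges: [-2.57, 2.57], [-0.35, 1.97], [-1.29, 1.29], [0.11, 2.56], [-1.05, 4.19], [0.11, 1.86], [-2.63, 2.63]. Speed limits (rad/s): [2.22, 2.22, 3.01, 3.01, 3.14, 3.14, 3.14].

INTERFACE

Orientations are given as a rotation vector (axis times angle).
In Python, from plant import read_state, read_camera, get_calibration, close_job, grip_point_offset gives the robot as it stands.
- The arm moves only by the shell command python3 -m handwheel 'ROWS'. ROWS is JSON, one flat list of numbers, 5 for each row, row after row: the closure, from 0 (fully open) to 1 (shut), then the shift along the tool's x, y, z scaled (see below), then the turn about the tool's z scaled (see below). A call has exactly 5 rows; each row shifts and turns the commanded pose from where the row before left it, along the tool's axes as they then stand; what a row does not reach is not made up. The controller multiplies each number of a shift by 0.02 m and each number of a turn by 0.1 rad. A row lasts 1/8 s, in which the tool goes at most 62.5 mm and 10.7 degrees, less where a joint would pass 70% of its speed; a pose out of reach is approached as far as the arm can. A call with a number of a shift or a turn outside -1 to 1 is refused whole. A call with a gripper value outside its range is refused whole. The fingers move at their own pace and stop on an object; the grip force is fixed at half the most. Time passes only in rows, so rows that do not move let the fingers close, or fill a call up. It gives the time, the measured TCP pose, the force, the opening and the grip force at its end, in the units of the state.
- read_state(): the state, without advancing time (a new reading comes with each control period).
- read_camera(name): name is "scene" or "top" or "wrist"; returns the picture (480x640x3 uint8, blue, green, red); there is no depth.
- get_calibration(name): a dict with "vertical_fov" (degrees; the focal length in pixels is half the picture's height over the tangent of half this angle, whatever the lens; pixels are square), "cx", "cy" (the principal point, pixels), "k1" (the pictures are not rectified: a ray, as slopes to the right and down, at radius r is drawn at 1 + k1 r^2 times it, then the intrinsics apply), "eye" and "rotation" of the camera in the world. Camera axes: x right, y up, looking along -z (the intrinsics and any distortion apply to the point x, -y, -z); pixel columns grow to the right and rows downward; lengths in m; the calibration is good to about 2 mm. A picture is of the moment at which its call begins: read the wrist's pose just before it. get_calibration takes no time and is no camera call; for the wrist camera it gives the pose at the moment of the call.
- close_job(): hands the job in; it is judged then, once.
The state is a dict: "t": time; "q": joint angles; "qd": joint speeds; "joint_torque": joint torques, N m; "tool_pos": TCP position; "eef_rot": TCP orientation; "force": force on the tool from outside, world axes, zero at the start; "moment": the same for the moment, N m; "grip_width": opening from 0.0 (shut) to 1.0 (fully open); "grasp_force": force on a finger pad.
Only numpy, scipy, OpenCV 4.12 (cv2) and the standard library are available. Lean on these libraries where they do the work, as an engineer would, in place of code of your own. Each camera call takes 0.05 s, during which the arm holds its last target. There are 200 camera calls.

## Working session

There is one attempt and no reset: what is moved stays moved. The work goes in short steps, Python scripts to look and compute and a shell command to move; the robot and the scene stay as the last step left them, time stands still between calls to the robot, and variables do not carry over. Pictures are saved under pics/ and viewed, at most 10 in all, crops included, and the job is handed in when it is done.

```bash
mkdir -p pics; cat > h.py <<'E'
import numpy as np, cv2
from plant import read_state, read_camera, get_calibration, close_job, grip_point_offset
def K(c):
    f=240/np.tan(np.radians(c["vertical_fov"])/2); return np.array([[f,0,c["cx"]],[0,f,c["cy"]],[0,0,1]])
def D(c): return np.array([c["k1"],0,0,0,0])
def ray(c,px):
    p=cv2.undistortPoints(np.float64(px).reshape(-1,1,2),K(c),D(c)).reshape(-1,2)
    d=np.c_[p[:,0],-p[:,1],-np.ones(len(p))]@np.array(c["rotation"]).reshape(3,3).T
    return np.array(c["eye"]),d
def onplane(c,px,z):
    e,d=ray(c,px); return e+d*((z-e[2])/d[:,2])[:,None]
def proj(c,P):
    P=(np.atleast_2d(P)-np.array(c["eye"]))@np.array(c["rotation"]).reshape(3,3)
    P=P*[1,-1,-1]
    return cv2.projectPoints(P,np.zeros(3),np.zeros(3),K(c),D(c))[0].reshape(-1,2)
E
ls; python3 - <<'E'
from h import *
for n in("scene","top"):
    c=get_calibration(n); print(n,c); cv2.imwrite(f"pics/{n}0.png",read_camera(n))
s=read_state(); print(s)
E
```

```text
h.py
pics
scene {'vertical_fov': 56.96441175572651, 'cx': 318.0606040565336, 'cy': 234.045241134991, 'k1': 0.030091187022034, 'eye': array([0.10721751, 0.34277197, 0.8096647 ]), 'rotation': array([ 0.32541924, -0.77491479, -2.19998949])}
top {'vertical_fov': 45.65158053819536, 'cx': 324.847688189635, 'cy': 244.4470413853562, 'k1': -0.0020081796572752513, 'eye': array([ 0.37721346, -0.04787695,  1.26967952]), 'rotation': array([ 0.07298776, -0.07485125, -1.54293873])}
{'t': 0.1, 'q': array([ 1.21627769,  0.60002493, -0.00256799,  1.60004433,  0.00182462,
        0.9428914 , -0.07976832]), 'qd': array([-0.00054422, -0.00394276,  0.00031558, -0.00161444, -0.00025243,
       -0.00125027,  0.00021111]), 'joint_torque': array([ 5.05707765e-03, -7.66559672e+01,  1.50189210e+00, -2.52938390e+01,
       -5.23501018e-02,  1.35962170e-02,  4.63190736e-05]), 'tool_pos': array([ 0.19871452, -0.69678717,  0.21786254]), 'eef_rot': array([-3.10998945e+00, -4.35004904e-01,  5.03757537e-04]), 'force': array([0.52316633, 0.70297012, 0.01819174]), 'moment': array([-0.01208006, -0.0278228 , -0.03265254]), 'grasp_force': 0.0, 'grip_width': 1.0002124235182945}
```

Rotation is a rotation vector; I'll fix the helper and view.

```bash
sed -i 's/np.array(c\["rotation"\]).reshape(3,3)/cv2.Rodrigues(np.array(c["rotation"]))[0]/' h.py; python3 -c "
from h import *
for n in('scene','top'): print(n, [onplane(get_calibration(n),[[u,v]],0)[0].round(3).tolist() for u,v in((20,240),(320,240),(620,240),(320,20),(320,460))])"
```

```text
scene [[1.012, 0.415, -0.0], [0.56, -0.09, 0.0], [0.099, -0.606, 0.0], [1.331, -0.797, 0.0], [0.221, 0.221, 0.0]]
top [[0.489, 0.634, 0.0], [0.507, -0.037, 0.0], [0.525, -0.709, 0.0], [1.021, -0.023, 0.0], [0.03, -0.05, 0.0]]
```

View pics/scene0.png

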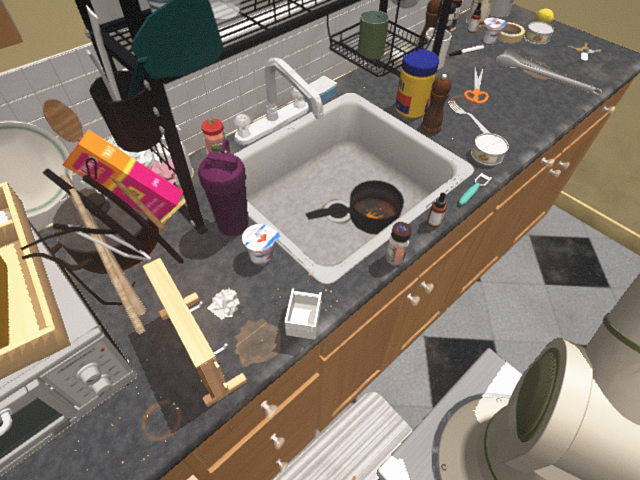

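View pics/top0.png

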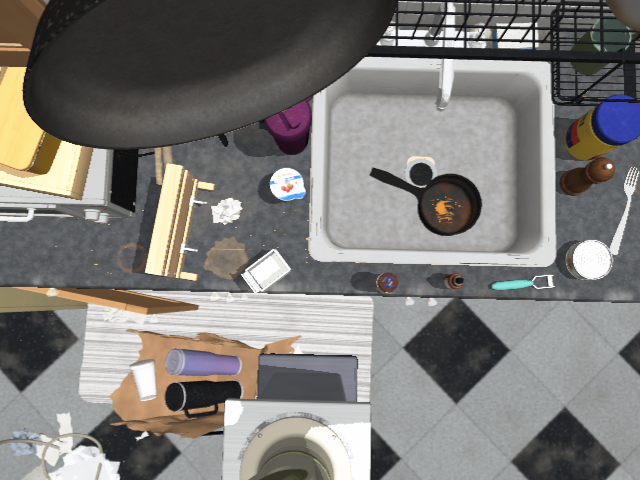

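```bash
python3 - <<'E'
import cv2,numpy as np
t=cv2.imread('pics/top0.png')[155:300,140:300]; s=cv2.imread('pics/scene0.png')[255:410,140:340]
t=cv2.resize(t,None,fx=2.5,fy=2.5,interpolation=cv2.INTER_CUBIC); s=cv2.resize(s,(400,310),interpolation=cv2.INTER_CUBIC)
h=max(len(t),len(s)); o=np.zeros((h,800,3),np.uint8); o[:len(t),:t.shape[1]]=t; o[:len(s),400:400+s.shape[1]]=s
cv2.imwrite('pics/c1.png',o)
E
```

```text
(no output)
```

View pics/c1.png

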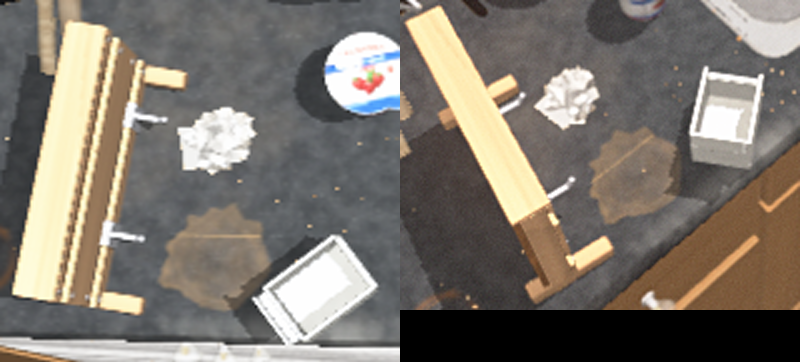

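```bash
python3 - <<'E'
from h import *
from scipy.spatial.transform import Rotation as R
c=get_calibration("top")
f=lambda L:np.array(L)/2.5+[140,155]
P=onplane(c,f([(105,30),(62,300)]),.166)[:,:2]; print("panel",P.round(4),np.linalg.norm(P[0]-P[1]))
Q=onplane(c,f([(337,236),(377,282)]),.046)[:,:2];print("bin front corners",Q.round(4),np.linalg.norm(Q[0]-Q[1]))
Q=onplane(c,f([(292,342),(255,298)]),.070)[:,:2];print("lip corners",Q.round(4),np.linalg.norm(Q[0]-Q[1]))
print("jar",onplane(c,[[387,282]],.105),"dropper",onplane(c,[[455,281]],.102),"tub",onplane(c,[[288,185]],.071))
s=read_state();print(R.from_rotvec(s["eef_rot"]).as_matrix().round(3))
w=get_calibration("wrist");Rt=R.from_rotvec(s["eef_rot"]).as_matrix();print(w,Rt.T@(w["eye"]-s["tool_pos"]),Rt.T@cv2.Rodrigues(w["rotation"])[0])
E
```

```text
panel [[0.6274 0.2374]
 [0.4142 0.2599]] 0.21435468001884142
bin front corners [[0.4796 0.0597]
 [0.4409 0.0239]] 0.05266530217427904
lip corners [[0.3874 0.0922]
 [0.4234 0.1246]] 0.04851021417249455
jar [[ 0.41405011 -0.17655562  0.105     ]] dropper [[ 0.41987743 -0.31597387  0.102     ]] tub [[0.61597558 0.03411953 0.071     ]]
[[ 0.962  0.274 -0.001]
 [ 0.274 -0.962  0.001]
 [-0.    -0.001 -1.   ]]
{'vertical_fov': 68.11096694153508, 'cx': 317.70495156084144, 'cy': 241.32337187921942, 'k1': -0.07094780321173401, 'eye': array([ 0.26171108, -0.67859653,  0.38443286]), 'rotation': array([-0.20691608,  0.15699701, -1.28696001])} [ 0.0655477  -0.00043403 -0.16657866] [[-8.69615042e-04  9.70876083e-01  2.39580624e-01]
 [ 9.99999285e-01  1.04086198e-03 -5.88251177e-04]
 [-8.20489361e-04  2.39579941e-01 -9.70876294e-01]]
```

```bash
R5='' ; python3 -m handwheel '[0,0.63,-0.95,0,0, 0,0.63,-0.95,0,0, 0,0.63,-0.95,0,0, 0,0.63,-0.95,0,0, 0,0.63,-0.95,0,0]' && python3 -m handwheel '[0,0.63,-0.95,0,0, 0,0.63,-0.95,0,0, 0,0.63,-0.95,0,0, 0,0.63,-0.95,0,0, 0,0.63,-0.95,0,0]'
```

```text
t: 0.72
tool_pos: [0.2334, -0.5876, 0.2183]
eef_rot: [-3.111, -0.435, 0.0]
force: [0.4, -0.4, 0.4]
grip_width: 1.002
grasp_force: 0.0
t: 1.35
tool_pos: [0.2682, -0.4786, 0.2186]
eef_rot: [-3.111, -0.435, 0.0]
force: [-0.5, 0.0, -1.0]
grip_width: 1.001
grasp_force: 0.0
```

```bash
cat > plan.py <<'E'
import numpy as np
from collections import deque
# panel-frame mm obstacles: x0,x1,z0,z1
obs=[(0,5,146,166),(0,5,70,125),(26,32,0,166),(5,26,162,166)]
def seg(a,b,n=40):return np.linspace(a,b,n)
def rect(x0,x1,z0,z1):
    c=[(x0,z0),(x1,z0),(x1,z1),(x0,z1),(x0,z0)];return np.vstack([seg(c[i],c[i+1]) for i in range(4)])
B=np.vstack([rect(35,38,0,55),rect(38,48.5,52,55),rect(45.5,48.5,52,77)])
g=np.array([-10,38.])
def pts(x,z,th):
    c,s=np.cos(th),np.sin(th);q=B-g
    return np.c_[x+q[:,0]*c+q[:,1]*s, z-q[:,0]*s+q[:,1]*c]
def clr(p):
    m=99
    for x0,x1,z0,z1 in obs:
        dx=np.maximum(np.maximum(x0-p[:,0],p[:,0]-x1),0);dz=np.maximum(np.maximum(z0-p[:,1],p[:,1]-z1),0)
        d=np.hypot(dx,dz); i=(dx==0)&(dz==0); m=min(m,d.min())
    return m
if __name__=="__main__":
  import sys
  for deg in (30,33,36,39,42,45,50):
    th=np.radians(deg)
    lip=np.array([47,77])-g; lx=lip[0]*np.cos(th)+lip[1]*np.sin(th); lz=-lip[0]*np.sin(th)+lip[1]*np.cos(th)
    # grid over lip tip pos in panel frame
    X=np.arange(-15,24,1.);Z=np.arange(120,162,1.)
    C=np.array([[clr(pts(x-lx,z-lz,th)) for z in Z] for x in X])
    # widest path from outside (x=-15) to any tip z>=146, x>=6.5
    best=None
    for t in np.arange(2.5,0,-.25):
        ok=C>=t; seen={(0,j):None for j in range(len(Z)) if ok[0,j]};dq=deque(seen)
        while dq:
            a=dq.popleft()
            for d in((1,0),(-1,0),(0,1),(0,-1)):
                b=(a[0]+d[0],a[1]+d[1])
                if 0<=b[0]<len(X) and 0<=b[1]<len(Z) and ok[b] and b not in seen: seen[b]=a;dq.append(b)
        G=[a for a in seen if Z[a[1]]>=147 and X[a[0]]>=7]
        if G:
            a=min(G,key=lambda a:Z[a[1]]*0-C[a]);P=[]
            while a: P.append((X[a[0]],Z[a[1]]));a=seen[a]
            print(deg,"clear",t,"lip off",round(lx,1),round(lz,1),"path lip",P[::-1][::3],P[0]);break
    else: print(deg,"none")
E
python3 plan.py
```

```text
30 clear 1.0 lip off 68.9 5.3 path lip [(np.float64(-15.0), np.float64(144.0)), (np.float64(-12.0), np.float64(144.0)), (np.float64(-9.0), np.float64(144.0)), (np.float64(-6.0), np.float64(144.0)), (np.float64(-3.0), np.float64(144.0)), (np.float64(0.0), np.float64(144.0)), (np.float64(3.0), np.float64(144.0)), (np.float64(6.0), np.float64(144.0)), (np.float64(8.0), np.float64(145.0)), (np.float64(9.0), np.float64(147.0))] (np.float64(9.0), np.float64(147.0))
33 clear 1.5 lip off 69.0 1.7 path lip [(np.float64(-15.0), np.float64(143.0)), (np.float64(-12.0), np.float64(143.0)), (np.float64(-9.0), np.float64(143.0)), (np.float64(-6.0), np.float64(143.0)), (np.float64(-3.0), np.float64(143.0)), (np.float64(0.0), np.float64(143.0)), (np.float64(3.0), np.float64(143.0)), (np.float64(6.0), np.float64(143.0)), (np.float64(8.0), np.float64(144.0)), (np.float64(9.0), np.float64(146.0)), (np.float64(10.0), np.float64(148.0)), (np.float64(12.0), np.float64(149.0)), (np.float64(15.0), np.float64(149.0)), (np.float64(18.0), np.float64(149.0)), (np.float64(19.0), np.float64(151.0))] (np.float64(19
[... 2597 characters left out ...]
(np.float64(19.0), np.float64(150.0))] (np.float64(19.0), np.float64(150.0))
50 clear 2.5 lip off 66.5 -18.6 path lip [(np.float64(-15.0), np.float64(142.0)), (np.float64(-12.0), np.float64(142.0)), (np.float64(-9.0), np.float64(142.0)), (np.float64(-6.0), np.float64(142.0)), (np.float64(-3.0), np.float64(142.0)), (np.float64(0.0), np.float64(142.0)), (np.float64(3.0), np.float64(142.0)), (np.float64(6.0), np.float64(142.0)), (np.float64(9.0), np.float64(142.0)), (np.float64(12.0), np.float64(142.0)), (np.float64(14.0), np.float64(143.0)), (np.float64(16.0), np.float64(144.0)), (np.float64(18.0), np.float64(145.0)), (np.float64(19.0), np.float64(147.0))] (np.float64(19.0), np.float64(148.0))
```

```bash
python3 -m handwheel '[0,0.63,-0.95,0,0, 0,0.63,-0.95,0,0, 0,0.63,-0.95,0,0, 0,0.63,-0.95,0,0, 0,0.63,-0.95,0,0]' >/dev/null&& python3 -m handwheel '[0,0.63,-0.95,0,0, 0,0.63,-0.95,0,0, 0,0.63,-0.95,0,0, 0,0.63,-0.95,0,0, 0,0.63,-0.95,0,0]'  >/dev/null&& python3 -m handwheel '[0,0.63,-0.95,0,0, 0,0.63,-0.95,0,0, 0,0.63,-0.95,0,0, 0,0.63,-0.95,0,0, 0,0.63,-0.95,0,0]' >/dev/null && python3 -m handwheel '[0,0.63,-0.95,0,0, 0,0.63,-0.95,0,0, 0,0.63,-0.95,0,0, 0,0.63,-0.95,0,0, 0,0.63,-0.95,0,0]' >/dev/null && python3 -m handwheel '[0,0.63,-0.95,0,0, 0,0.63,-0.95,0,0, 0,0.63,-0.95,0,0, 0,0.63,-0.95,0,0, 0,0.63,-0.95,0,0]'
python3 -m handwheel '[0,0,0,0.2,-1, 0,0,0,0.2,-1, 0,0,0,0.2,-1, 0,0,0,0.2,-1, 0,0,0,0.2,-1]' >/dev/null && python3 -m handwheel '[0,0,0,0.2,-1, 0,0,0,0.2,-1, 0,0,0,0.2,-1, 0,0,0,0.2,-1, 0,0,0,0.2,-1]' >/dev/null&& python3 -m handwheel '[0,0,0,0.2,-1, 0,0,0,0.2,-1, 0,0,0,0.2,-1, 0,0,0,0.2,-1, 0,0,0,0.2,-1]' >/dev/null&& python3 -m handwheel '[0,0,0,0.2,-1, 0,0,0,0.2,-1, 0,0,0,0.2,-1, 0,0,0,0.2,-1, 0,0,0,0.2,-1]'
python3 - <<'E'
from h import *
c=get_calibration("wrist");im=read_camera("wrist");cv2.imwrite("pics/w1.png",im);np.save("w1.npy",c,allow_pickle=True);print(read_state()["q"].round(2))
E
```

```text
t: 4.47
tool_pos: [0.4402, 0.0644, 0.2187]
eef_rot: [3.111, 0.435, 0.0]
force: [0.5, 0.3, -0.1]
grip_width: 0.999
grasp_force: 0.0
t: 6.98
tool_pos: [0.4401, 0.0636, 0.1386]
eef_rot: [1.31, 2.855, -0.0]
force: [0.1, -0.6, -0.3]
grip_width: 0.999
grasp_force: 0.0
[ 0.22  0.47 -0.67  2.27  0.56  0.56 -0.17]
```

View pics/w1.png

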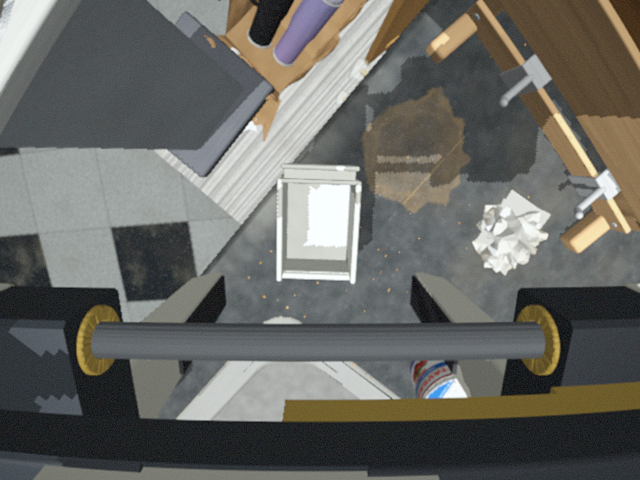

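```bash
python3 - <<'E'
from h import *
from scipy.spatial.transform import Rotation as R
c=np.load("w1.npy",allow_pickle=True).item()
P=onplane(c,[(279,180),(361,181),(276,281),(355,283)],.055)[:,:2]
print(P.round(4),[np.linalg.norm(P[i]-P[j]).round(4) for i,j in((0,1),(2,3),(0,2),(1,3))])
m=P.mean(0);b=P[0]+P[1]-P[2]-P[3];a=np.degrees(np.arctan2(b[1],b[0]));u=b/np.linalg.norm(b)
s=read_state();T=R.from_rotvec(s["eef_rot"]).as_matrix();print("centre",m,"ang",a,"toolx",np.degrees(np.arctan2(T[1,0],T[0,0])))
tg=m-.010*u; print("target",tg,"shift tool",T[:2,:2].T@(tg-s["tool_pos"][:2]))
# panel feet front ends/ cap check: cap front edge z=.166
Q=onplane(c,[(480,3),(628,228)],.018);print(Q)
E
```

```text
[[0.3877 0.0828]
 [0.4316 0.1196]
 [0.4332 0.0234]
 [0.4791 0.0607]] [np.float64(0.0573), np.float64(0.0591), np.float64(0.0748), np.float64(0.0756)]
centre [0.43288224 0.07161451] ang 128.19282964640647 toolx 130.9718150229551
target [0.43906534 0.06375517] shift tool [ 0.00074209 -0.00046817]
[[0.41528431 0.27829036 0.018     ]
 [0.6417579  0.24679158 0.018     ]]
```

```bash
python3 -m handwheel '[0,0,0,1,0.5, 0,0,0,1,0, 0,0,0,1,0, 0,0,0,1,0, 0,0,0,1,0]' && python3 -m handwheel '[0,0,0,0.95,0, 1,0,0,0,0, 1,0,0,0,0, 1,0,0,0,0, 1,0,0,0,0]'
```

```text
t: 7.65
tool_pos: [0.4404, 0.0636, 0.0382]
eef_rot: [1.388, 2.818, 0.0]
force: [1.0, 0.1, -0.7]
grip_width: 1.001
grasp_force: 0.0
t: 8.28
tool_pos: [0.4407, 0.063, 0.0201]
eef_rot: [1.387, 2.818, 0.001]
force: [0.3, 0.1, 6.2]
grip_width: 0.621
grasp_force: 30.3
```

```bash
python3 -m handwheel '[1,0,0,-1,0, 1,0,0,-1,0.9, 1,0,0,-1,1, 1,0,0,-1,1, 1,0,0,-1,1]' && python3 -m handwheel '[1,0,0,-1,1, 1,0,0,-1,1, 1,0,0,-1,1, 1,0,0,0,1, 1,0.7,0.5,0,0]' && python3 -m handwheel '[1,1,0.5,0,0, 1,1,0.5,0,0, 1,1,0.5,0,0, 1,1,0.5,0,0, 1,0.5,0.4,0,0]'
python3 - <<'E'
from h import *
for n in("wrist","scene"):
    c=get_calibration(n);im=read_camera(n);cv2.imwrite(f"pics/{n}2.png",im);np.save(f"{n}2.npy",c,allow_pickle=True)
a=cv2.imread("pics/wrist2.png");b=cv2.imread("pics/scene2.png")[150:420,80:400]
o=np.zeros((480,800,3),np.uint8);o[:360,:480]=cv2.resize(a,(480,360));o[:270,480:]=b;cv2.imwrite("pics/c2.png",o)
E
```

```text
t: 8.9
tool_pos: [0.4402, 0.0629, 0.1205]
eef_rot: [-1.911, -2.493, 0.0]
force: [-0.8, -0.3, -1.1]
grip_width: 0.622
grasp_force: 29.9
t: 9.52
tool_pos: [0.4519, 0.075, 0.18]
eef_rot: [2.365, 2.067, -0.001]
force: [0.8, -0.1, -1.1]
grip_width: 0.62
grasp_force: 29.9
t: 10.15
tool_pos: [0.5125, 0.1605, 0.1794]
eef_rot: [-2.362, -2.071, -0.0]
force: [-0.4, -0.3, -1.1]
grip_width: 0.622
grasp_force: 29.9
```

View pics/c2.png

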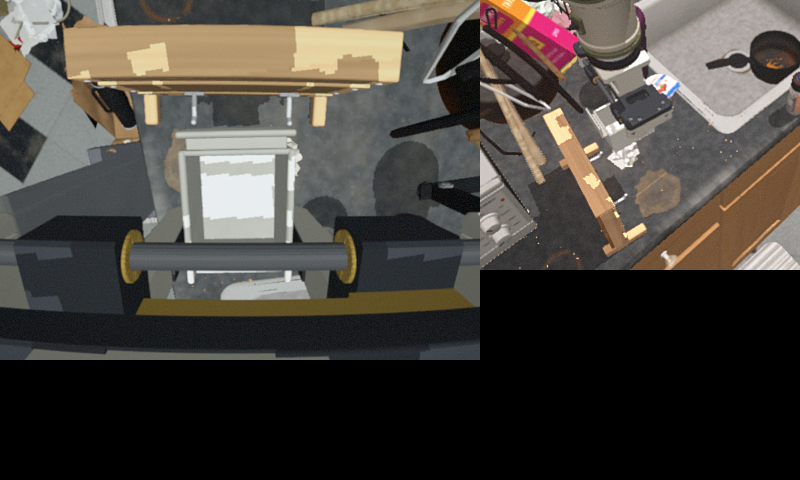

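```bash
python3 - <<'E'
from h import *
from scipy.spatial.transform import Rotation as R
c=np.load("wrist2.npy",allow_pickle=True).item();im=cv2.imread("pics/wrist2.png")
hsv=cv2.cvtColor(im,cv2.COLOR_BGR2HSV)
m=cv2.inRange(hsv,(8,60,120),(28,255,255))
e=[]
for x in range(120,520,10):   # lowest row of bright wood run starting from y=90
    y=90
    while m[y,x] or m[y+1,x]: y+=1
    e.append((x,y))
e=np.array(e,float);k=np.polyfit(e[:,0],e[:,1],1);r=e[:,1]-np.polyval(k,e[:,0]);g=abs(r)<2;k=np.polyfit(e[g,0],e[g,1],1);print(g.sum(),k,e[::6].tolist())
P=onplane(c,[(88,np.polyval(k,88)),(535,np.polyval(k,535)),(320,np.polyval(k,320))],.166)
s=read_state();T=R.from_rotvec(s["eef_rot"]).as_matrix()
d=P[0]-P[1];print(P.round(4),np.linalg.norm(d));t=np.degrees(np.arctan2(d[1],d[0]));print("panel x ang",t-90,"tool x",np.degrees(np.arctan2(T[1,0],T[0,0])))
n=(T.T@((P[:2].mean(0)-s["tool_pos"])));print("cap mid in tool",n, s["tool_pos"])
L=onplane(c,[(177*4/3,133*4/3),(296*4/3,133*4/3)],.237);print("lip",((L-s["tool_pos"])@T).round(4))
E
```

```text
37 [1.01232812e-02 1.00969891e+02] [[120.0, 107.0], [180.0, 103.0], [240.0, 103.0], [300.0, 103.0], [360.0, 104.0], [420.0, 105.0], [480.0, 107.0]]
[[0.4113 0.2677 0.166 ]
 [0.6307 0.2361 0.166 ]
 [0.525  0.2492 0.166 ]] 0.22170937036107025
panel x ang 81.80471358661535 tool x 82.44774858828096
cap mid in tool [ 0.09221072 -0.00384625  0.01348676] [0.51271368 0.15993004 0.17942347]
lip [[ 0.0598 -0.0256 -0.0575]
 [ 0.0598  0.0228 -0.0575]]
```

```bash
python3 -m handwheel '[1,0.9,0,0.1,0.1, 1,0.9,0,0.1,0, 1,0.15,0,0,0, 1,0.1,0,0,0, 1,0.1,0,0,0]'
```

```text
t: 10.88
tool_pos: [0.5176, 0.2002, 0.1756]
eef_rot: [2.375, 2.056, -0.002]
force: [-0.8, -4.5, 1.6]
grip_width: 0.622
grasp_force: 29.9
```

```bash
python3 -m handwheel '[1,0.2,0,-0.13,0, 1,0.2,0,-0.13,0, 1,0.22,0,-0.13,0, 1,0.22,0,-0.13,0, 1,0.24,0,-0.11,0]'
```

```text
t: 11.5
tool_pos: [0.5193, 0.2175, 0.1873]
eef_rot: [2.375, 2.052, -0.014]
force: [-3.5, -11.7, 0.3]
grip_width: 0.621
grasp_force: 30.0
```

```bash
python3 -m handwheel '[1,0.24,0,-0.11,0, 1,0.25,0,-0.1,0, 1,0.25,0,-0.08,0, 1,0.25,0,-0.06,0, 1,0.2,0,-0.05,0]'
python3 - <<'E'
from h import *
for n in("wrist","scene"):
    c=get_calibration(n);im=read_camera(n);cv2.imwrite(f"pics/{n}3.png",im)
a=cv2.imread("pics/wrist3.png");b=cv2.imread("pics/scene3.png")[200:380,130:290]
o=np.zeros((480,800,3),np.uint8);o[:360,:480]=cv2.resize(a,(480,360));o[:360,480:]=cv2.resize(b,(320,360));cv2.imwrite("pics/c3.png",o)
E
```

```text
t: 12.12
tool_pos: [0.523, 0.242, 0.1953]
eef_rot: [2.375, 2.053, -0.011]
force: [-1.8, -8.5, -0.6]
grip_width: 0.621
grasp_force: 30.0
```

View pics/c3.png

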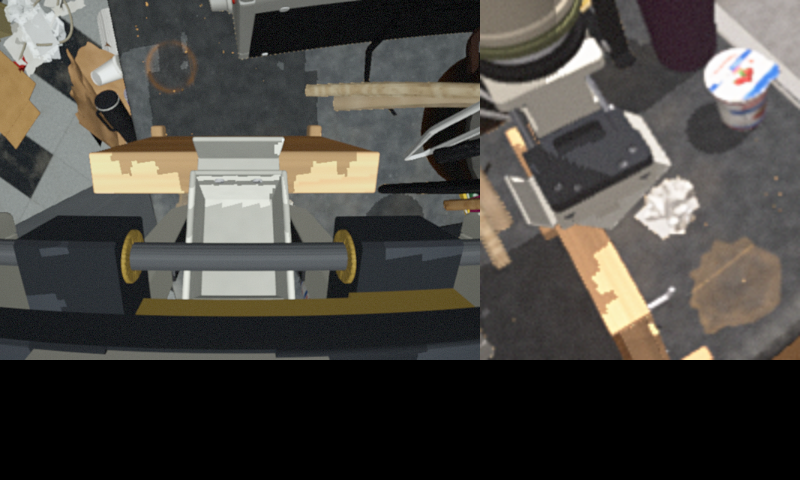

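```bash
cat > tilt.py <<'E'
from h import *
from scipy.spatial.transform import Rotation as R
def rows(s,c,th,g=(-10.5,39)):
    T=R.from_rotvec(s["eef_rot"]).as_matrix();t=np.radians(th);o=[]
    for bx,bz in((48.5,77),(45.5,55),(35,55)):
        x,z=bx-g[0],bz-g[1]
        p=np.array([x*np.cos(t)+z*np.sin(t),0,-19-(-x*np.sin(t)+z*np.cos(t))])/1e3
        o.append(proj(c,s["tool_pos"]+T@p)[0,1])
    return np.round(o,1)
E
python3 - <<'E'
from tilt import *
s=read_state();c=get_calibration("wrist")
for th in(30,35,40,45,50,55):print(th,rows(s,c,th)*.75)
E
```

```text
30 [107.7   131.85  147.975]
35 [107.925 133.725 148.8  ]
40 [109.125 136.2   150.075]
45 [111.15  139.125 151.875]
50 [113.925 142.575 154.2  ]
55 [117.3   146.325 156.9  ]
```

```bash
python3 - <<'E'
from tilt import *
s=read_state();c=get_calibration("wrist")
for th in(55,60,65,70,75,80):print(th,rows(s,c,th)*.75)
# slipped-grasp alternatives
for g in((-10.5,39),(0,39),(5,39),(0,30),(0,48),(5,48),(-10,48),(10,39)):
  print(g,[(th,(rows(s,c,th,g)*.75).tolist()) for th in(40,50,60)])
E
```

```text
55 [117.3   146.325 156.9  ]
60 [121.125 150.525 159.9  ]
65 [125.55  154.95  163.275]
70 [130.275 159.675 166.95 ]
75 [135.375 164.625 170.925]
80 [140.775 169.8   175.125]
(-10.5, 39) [(40, [109.125, 136.2, 150.075]), (50, [113.92500000000001, 142.575, 154.2]), (60, [121.125, 150.52499999999998, 159.89999999999998])]
(0, 39) [(40, [123.82499999999999, 150.075, 164.85000000000002]), (50, [125.47500000000001, 154.2, 166.72500000000002]), (60, [129.89999999999998, 159.89999999999998, 170.175])]
(5, 39) [(40, [131.175, 156.97500000000002, 172.2]), (50, [131.39999999999998, 160.05, 173.02499999999998]), (60, [134.39999999999998, 164.7, 175.35000000000002])]
(0, 30) [(40, [112.94999999999999, 141.825, 157.05]), (50, [113.47500000000001, 144.52499999999998, 157.2]), (60, [117.375, 149.325, 159.45])]
(0, 48) [(40, [133.575, 157.64999999999998, 171.89999999999998]), (50, [136.5, 163.05, 175.425]), (60, [141.60000000000002, 169.875, 180.14999999999998])]
(5, 48) [(40, [140.7, 164.325, 178.95]), (50, [142.27499999999998, 168.825, 181.575]), (60, [146.175, 174.675, 185.39999999999998])]
(-10, 48) [(40, [120.0, 144.75, 158.25]), (50, [125.47500000000001, 152.10000000000002, 163.64999999999998]), (60, [133.05, 160.72500000000002, 170.325])]
(10, 39) [(40, [138.75, 164.10000000000002, 179.7]), (50, [137.47500000000002, 166.125, 179.55]), (60, [139.05, 169.64999999999998, 180.825])]
```

```bash
python3 - <<'E'
import cv2
a=cv2.imread("pics/wrist3.png")[170:410,220:420];cv2.imwrite("pics/c4.png",cv2.resize(a,None,fx=2.5,fy=2.5,interpolation=cv2.INTER_CUBIC))
E
```

```text
(no output)
```

View pics/c4.png

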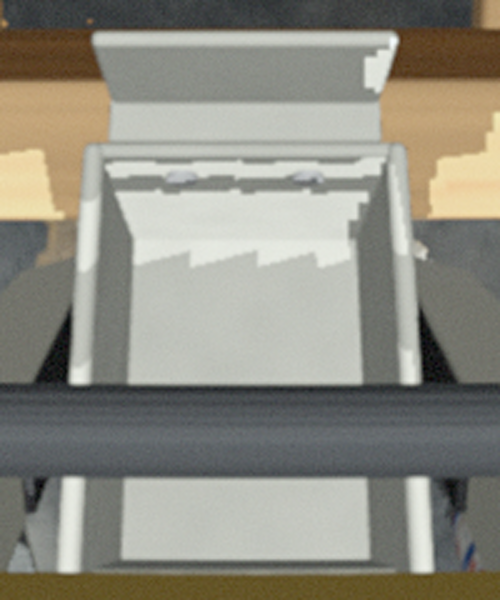

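```bash
cat > pnp.py <<'E'
from tilt import *
def fit(c,s,obj,uv):
    obj=np.float64(obj);uv=np.float64(uv)
    ok,r,t=cv2.solvePnP(obj,uv,K(c),D(c))
    e=cv2.projectPoints(obj,r,t,K(c),D(c))[0].reshape(-1,2)-uv
    F=np.diag([1,-1,-1.]);Rc=cv2.Rodrigues(c["rotation"])[0]
    T=R.from_rotvec(s["eef_rot"]).as_matrix()
    Rb=T.T@Rc@F@cv2.Rodrigues(r)[0]; p=T.T@(Rc@F@t.ravel()+np.array(c["eye"])*1e3-np.array(s["tool_pos"])*1e3)
    tilt=np.degrees(np.arctan2(Rb[2,0],Rb[0,0]))
    return tilt,Rb,p,np.abs(e).max(0)
E
python3 - <<'E'
from pnp import *
s=read_state();c=get_calibration("wrist")
# tool y: image right = ? check from calibration: cam x = tool y -> right = +tool y; bin y = -tool y
px=[(93,33),(398,33),(112,102),(380,102),(85,144),(408,144),(133,240),(352,240),(122,560),(370,560)]
uv=[(220+x/2.5,170+y/2.5) for x,y in px]
obj=[(48.5,25,77),(48.5,-25,77),(45.5,25,55),(45.5,-25,55),(38,29,55),(38,-29,55),(35,26,3),(35,-26,3),(-35,26,3),(-35,-26,3)]
t,Rb,p,e=fit(c,s,obj,uv);print(t,Rb.round(2),p,e)
for q in((38,0,0),(47,0,77)):print(q,Rb@q+p)
print("grasp pt in bin",Rb.T@(np.array([0,0,-19])-p))
E
```

```text
34.32611637130311 [[ 0.83  0.    0.56]
 [-0.   -1.    0.01]
 [ 0.56 -0.01 -0.83]] [-28.65295687  -0.43449689  15.00372124] [1.07909859 1.47478785]
(38, 0, 0) [ 2.72862479 -0.62380306 36.43175185]
(47, 0, 77) [ 5.35827035e+01  1.25838786e-02 -2.20785693e+01]
grasp pt in bin [ 4.48579141 -0.06544101 44.24146444]
```

```bash
python3 -m handwheel '[1,0.15,0,0,0, 1,0.15,0,-0.02,0, 1,0.15,0,-0.02,0, 1,0.1,0,0,0, 1,0,0,0,0]'
python3 - <<'E'
import cv2
from h import *
im=read_camera("wrist");cv2.imwrite("pics/wrist5.png",im)
a=im[150:410,220:420];cv2.imwrite("pics/c5.png",cv2.resize(a,None,fx=2.3,fy=2.3,interpolation=cv2.INTER_CUBIC))
E
```

```text
t: 12.85
tool_pos: [0.5248, 0.2532, 0.1963]
eef_rot: [2.375, 2.053, -0.01]
force: [-1.8, -8.1, -0.3]
grip_width: 0.621
grasp_force: 30.0
```

View pics/c5.png

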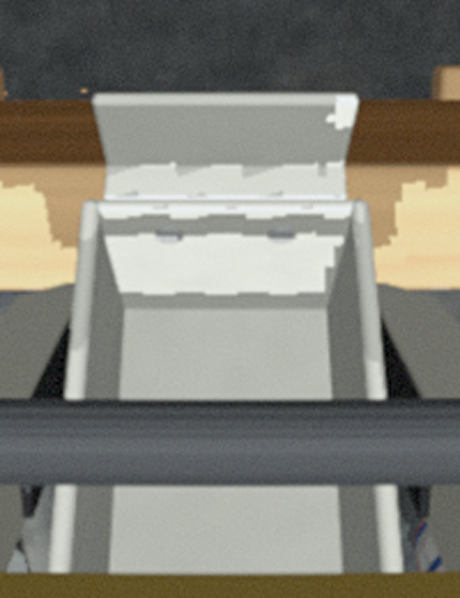

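```bash
python3 - <<'E'
from pnp import *
s=read_state();c=get_calibration("wrist")
px=[(94,94),(357,94),(107,165),(345,165),(84,201),(368,201),(122,307),(328,307)]
uv=[(220+x/2.3,150+y/2.3) for x,y in px]
obj=[(48.5,25,77),(48.5,-25,77),(45.5,25,55),(45.5,-25,55),(38,29,55),(38,-29,55),(35,26,3),(35,-26,3)]
t,Rb,p,e=fit(c,s,obj,uv);print(t,Rb.round(2),p,e)
for q in((38,0,0),(47,0,77)):print(q,Rb@q+p)
print("grasp pt in bin",Rb.T@(np.array([0,0,-19])-p))
cap=onplane(c,[(320,150+290/2.3)],.166)[0]*1e3;T=R.from_rotvec(s["eef_rot"]).as_matrix();print("cap front",T.T@(cap-1e3*s["tool_pos"]),s["tool_pos"])
E
```

```text
42.238019768727675 [[ 0.74  0.    0.67]
 [-0.   -1.    0.  ]
 [ 0.67 -0.   -0.74]] [-36.92319027  -0.33728152  11.29947709] [1.30366665 1.24929554]
(38, 0, 0) [-8.78956275 -0.35502217 36.84353096]
(47, 0, 77) [ 49.63393619  -0.20161371 -14.11401252]
grasp pt in bin [ 6.96857429 -0.24381332 47.25329171]
cap front [-3.55395164  0.86390146 30.33017823] [0.52477544 0.25324183 0.19630931]
```

```bash
python3 -m handwheel '[1,-1,0,0,0, 1,-1,0,0,0, 1,-1,0,0,0, 1,-0.3,0,0.8,0, 1,0,0,1,0]' && python3 -m handwheel '[1,0,0,1,0, 1,0,0,0.6,0, 1,0,0,0,0, 1,0,0,0,0, 1,0,0,0,0]'
python3 - <<'E'
import cv2
from h import *
im=read_camera("wrist");cv2.imwrite("pics/wrist6.png",im)
a=im[90:350,200:440];cv2.imwrite("pics/c6.png",cv2.resize(a,None,fx=2.3,fy=2.3,interpolation=cv2.INTER_CUBIC))
E
```

```text
t: 13.52
tool_pos: [0.5166, 0.1908, 0.1603]
eef_rot: [2.376, 2.055, 0.001]
force: [-0.3, 1.3, -1.2]
grip_width: 0.622
grasp_force: 30.0
t: 14.15
tool_pos: [0.5168, 0.192, 0.1296]
eef_rot: [2.374, 2.057, 0.002]
force: [0.2, 0.4, -1.4]
grip_width: 0.621
grasp_force: 30.0
```

View pics/c6.png

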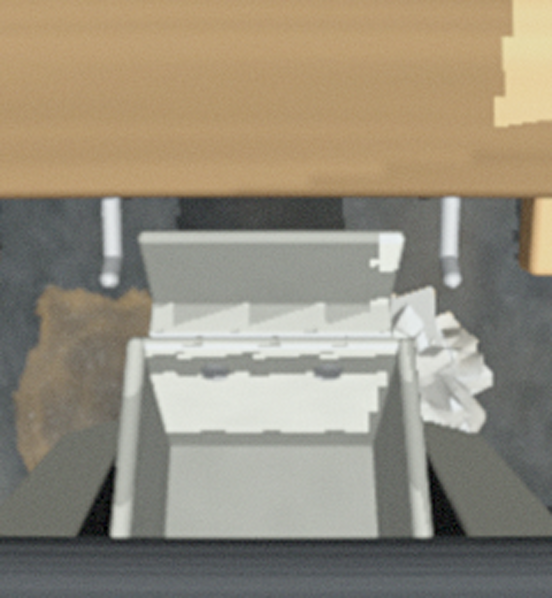

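```bash
python3 - <<'E'
from pnp import *
s=read_state();c=get_calibration("wrist")
px=[(139,233),(404,233),(151,304),(391,304),(128,340),(413,340),(168,440),(377,440)]
uv=[(200+x/2.3,90+y/2.3) for x,y in px]
obj=[(48.5,25,77),(48.5,-25,77),(45.5,25,55),(45.5,-25,55),(38,29,55),(38,-29,55),(35,26,3),(35,-26,3)]
t,Rb,p,e=fit(c,s,obj,uv);print(t,Rb.round(2),p,e)
tip=Rb@(47,0,77)+p;print("tip tool",tip,"world z",s["tool_pos"][2]*1e3-tip[2])
print("grasp pt in bin",Rb.T@(np.array([0,0,-19])-p))
cap=onplane(c,[(320,90+196/2.3)],.166)[0]*1e3;T=R.from_rotvec(s["eef_rot"]).as_matrix();f=T.T@(cap-1e3*s["tool_pos"]);print("cap front",f,"tip panel x",tip[0]-f[0],s["tool_pos"])
E
```

```text
40.515898535154314 [[ 0.76 -0.    0.65]
 [ 0.   -1.   -0.  ]
 [ 0.65  0.01 -0.76]] [-36.32389733  -0.27287113  12.14679653] [1.94993414 0.96688145]
tip tool [ 49.43070319  -0.46359762 -15.85520544] world z 145.45769415787873
grasp pt in bin [ 7.38057125 -0.47367416 47.2750009 ]
cap front [ 58.571461     0.39004609 -36.36463253] tip panel x -9.140757812538062 [0.51672187 0.19187512 0.12960249]
```

```bash
python3 -m handwheel '[1,0,0,0.17,0, 1,0.1,0,0,0, 1,0.2,0,0,0, 1,0.2,0,0,0, 1,0.2,0,0,0]'&& python3 -m handwheel '[1,0.1,0,0,0, 1,0.1,0,0,0, 1,0,0,0,0, 1,0,0,0,0, 1,0,0,0,0]'
```

```text
t: 14.82
tool_pos: [0.5184, 0.2061, 0.1256]
eef_rot: [-2.374, -2.057, -0.0]
force: [0.3, -0.4, -1.7]
grip_width: 0.622
grasp_force: 30.0
t: 15.45
tool_pos: [0.519, 0.2094, 0.1256]
eef_rot: [2.375, 2.057, -0.0]
force: [0.7, -0.6, -1.2]
grip_width: 0.623
grasp_force: 30.0
```

```bash
python3 -m handwheel '[1,0.1,0,-0.05,0, 1,0.1,0,-0.15,0, 1,0.1,0,-0.1,0, 1,0.1,0,-0.05,0, 1,0,0,0,0]'&& python3 -m handwheel '[1,0.1,0,-0.05,0, 1,0.05,0,-0.05,0, 1,0,0,0,0, 1,0,0,0,0, 1,0,0,0,0]'
```

```text
t: 16.08
tool_pos: [0.5201, 0.2177, 0.1327]
eef_rot: [-2.374, -2.057, -0.0]
force: [-0.4, -0.6, -1.5]
grip_width: 0.623
grasp_force: 30.0
t: 16.7
tool_pos: [0.5205, 0.2203, 0.1346]
eef_rot: [-2.375, -2.057, 0.0]
force: [-0.2, -0.7, -1.4]
grip_width: 0.621
grasp_force: 30.0
```

```bash
python3 - <<'E'
import plan,numpy as np
plan.g=np.array([7.4,47.3])
for deg in (41,36,31,26,21,16,11,6,0):
    th=np.radians(deg);b=[]
    for x in np.arange(-38,-22,.5):
        for z in np.arange(116,160,.5):
            l=np.array([47,77])-plan.g;tx=x+l[0]*np.cos(th)+l[1]*np.sin(th);tz=z-l[0]*np.sin(th)+l[1]*np.cos(th)
            if tx>6 and tz>146.5:
                k=plan.clr(plan.pts(x,z,th))
                if k>0.0:b.append((k,x,z,tx,tz))
    b=np.array(b)
    if len(b): print(deg,"best",b[b[:,0].argmax()].round(1),"x",b[:,1].min(),b[:,1].max(),"z",b[:,2].min(),b[:,2].max())
    else: print(deg,"none")
E
```

```text
41 best [  5.7 -30.5 154.5  18.9 150.9] x -38.0 -25.0 z 150.5 159.5
36 best [  5.8 -30.5 151.5  19.  152.3] x -38.0 -25.0 z 146.0 159.5
31 best [  6.1 -31.  148.   18.2 153.1] x -38.0 -25.0 z 141.5 156.0
26 best [  6.1 -31.  145.   17.6 154.3] x -38.0 -24.0 z 137.5 152.0
21 best [  5.2 -32.  141.5  15.6 155. ] x -38.0 -24.0 z 133.5 147.5
16 best [  4.2 -32.5 138.   13.8 155.6] x -38.0 -26.5 z 130.5 143.5
11 best [  3.3 -32.5 135.5  12.  157.1] x -37.0 -28.5 z 127.5 140.0
6 best [  2.4 -32.5 131.   10.  156.4] x -35.5 -29.5 z 124.5 136.0
0 best [  1.1 -32.  121.5   7.6 151.2] x -33.0 -22.5 z 117.0 132.0
```

```bash
python3 -m handwheel '[1,-0.05,0,0.1,0, 1,-0.05,0,0.1,0, 1,0,0,0.1,0, 1,0,0,0.1,0, 1,0,0,0.1,0]'&& python3 -m handwheel '[1,0,0,0.1,0, 1,0,0,0.1,0, 1,0,0,0.1,0, 1,0,0,0.1,0, 1,0,0,0.1,0]'
```

```text
t: 17.32
tool_pos: [0.5201, 0.2172, 0.1252]
eef_rot: [2.374, 2.055, -0.002]
force: [-2.6, -4.7, 10.8]
grip_width: 0.621
grasp_force: 30.0
t: 17.95
tool_pos: [0.52, 0.2169, 0.115]
eef_rot: [2.374, 2.055, -0.003]
force: [-2.5, -6.3, 9.5]
grip_width: 0.624
grasp_force: 30.0
```

```bash
python3 -m handwheel '[1,-0.03,0,0.1,0, 1,-0.03,0,0.1,0, 1,0,0,0.1,0, 1,0,0,0.1,0, 1,0,0,0.1,0]'&& python3 -m handwheel '[1,0,0,0.1,0, 1,0,0,0.1,0, 1,0,0,0.05,0, 1,0,0,0,0, 1,0,0,0,0]'
python3 - <<'E'
from h import *
cv2.imwrite("pics/w7.png",read_camera("wrist"))
E
```

```text
t: 18.58
tool_pos: [0.5202, 0.2174, 0.1054]
eef_rot: [2.374, 2.057, 0.001]
force: [-3.4, -0.9, 12.6]
grip_width: 0.623
grasp_force: 30.0
t: 19.2
tool_pos: [0.5206, 0.2192, 0.101]
eef_rot: [-2.373, -2.058, -0.006]
force: [-3.1, 1.8, 12.4]
grip_width: 0.624
grasp_force: 30.0
```

```bash
python3 -m handwheel '[0.2,0,0,0,0, 0,0,0,0,0, 0,0,0,0,0, 0,0,0,-0.5,0, 0,0,0,-1,0]'&& python3 -m handwheel '[0,0,0,-1,0, 0,0,0,-1,0, 0,-0.5,0,-1,0, 0,-0.5,0,-0.5,0, 0,0,0,0,0]'
python3 - <<'E'
from h import *
w=read_camera("wrist");cv2.imwrite("pics/w8.png",w);s=read_camera("scene");cv2.imwrite("pics/s8.png",s)
o=np.zeros((520,800,3),np.uint8);o[:,:480]=cv2.resize(w[:,80:560],(480,520)) if 0 else cv2.resize(w[40:300,200:440],(480,520),interpolation=cv2.INTER_CUBIC);o[:480,480:]=cv2.resize(s[230:410,150:270],(320,480),interpolation=cv2.INTER_CUBIC)
cv2.imwrite("pics/c8.png",o)
E
```

```text
t: 19.88
tool_pos: [0.5196, 0.2171, 0.1297]
eef_rot: [-2.374, -2.057, 0.002]
force: [1.5, -0.0, 0.2]
grip_width: 1.004
grasp_force: 0.0
t: 20.5
tool_pos: [0.5175, 0.196, 0.2002]
eef_rot: [2.376, 2.054, 0.001]
force: [0.1, -0.4, -0.3]
grip_width: 1.0
grasp_force: 0.0
```

View pics/c8.png

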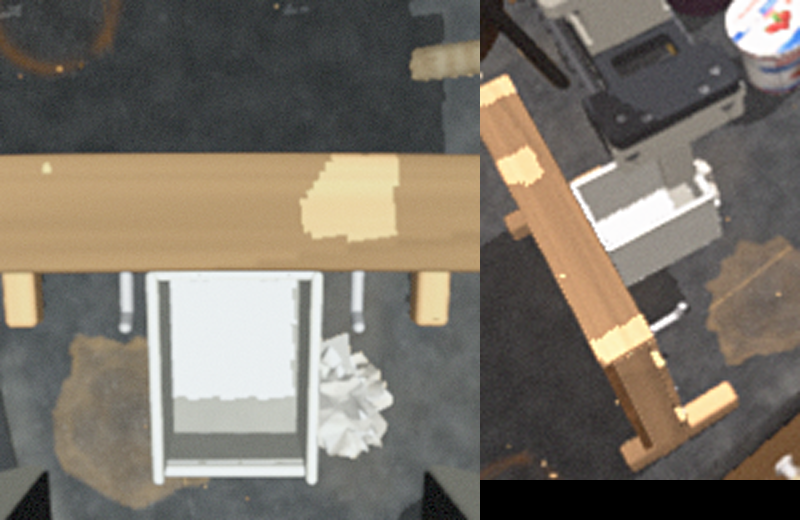

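```bash
python3 - <<'E'
from pnp import *
s=read_state();c=get_calibration("wrist")
px=[(153,483),(317,483),(147,273),(322,273),(166,462),(303,462)]
uv=[(200+x/2,40+y/2) for x,y in px]
obj=[(-38,29,55),(-38,-29,55),(38,29,55),(38,-29,55)]
t,Rb,p,e=fit(c,s,obj,uv[:4]);T=R.from_rotvec(s["eef_rot"]).as_matrix();print(t,p,e,"origin world",T@p+s["tool_pos"]*1e3,Rb.round(2))
P=onplane(c,uv[:4],.128);print(P.round(4),np.linalg.norm(P[0]-P[1]),np.linalg.norm(P[2]-P[3]),np.linalg.norm(P[0]-P[2]))
print("mid",P.mean(0), "cap", onplane(c,[(200+235/2,40+272/2)],.166))
E
```

```text
-4.3972318546474245 [ 18.10331213  -0.44459507 127.70441161] [1.01386904 0.28207496] origin world [519.17424265 214.93434795  71.57509482] [[ 1.   -0.   -0.08]
 [-0.   -1.   -0.  ]
 [-0.08  0.   -1.  ]]
[[0.4844 0.1793 0.128 ]
 [0.5421 0.1709 0.128 ]
 [0.495  0.2523 0.128 ]
 [0.5524 0.2439 0.128 ]] 0.058334481945073936 0.057968402737404 0.07369081721316001
mid [0.51849098 0.21160904 0.128     ] cap [[0.52429056 0.2506     0.166     ]]
```

```bash
python3 -m handwheel '[0,-0.95,-0.13,0,0, 0,-0.95,-0.13,0,0, 0,-0.95,-0.13,0,0, 0,-0.95,-0.13,0,0, 0,-0.95,-0.13,0,0]' >/dev/null && python3 -m handwheel '[0,-0.95,-0.13,0,0, 0,-0.95,-0.13,0,0, 0,-0.95,-0.13,0,0, 0,-0.95,-0.13,0,0, 0,-0.95,-0.13,0,0]' >/dev/null && python3 -m handwheel '[0,-0.95,-0.13,0,0, 0,-0.95,-0.13,0,0, 0,-0.95,-0.13,0,0, 0,-0.95,-0.13,0,0, 0,-0.95,-0.13,0,0]' >/dev/null && python3 -m handwheel '[0,-0.95,-0.13,0,0, 0,-0.95,-0.13,0,0, 0,-0.95,-0.13,0,0, 0,-0.95,-0.13,0,0, 0,0,0,0,0]'
python3 - <<'E'
from h import *
from scipy.spatial.transform import Rotation as R
s=read_state();c=get_calibration("wrist");w=read_camera("wrist");cv2.imwrite("pics/w9.png",w)
T=R.from_rotvec(s["eef_rot"]).as_matrix()
e=proj(c,[.414,-.1766,.105]);print("expected px",e, s["tool_pos"])
g=cv2.cvtColor(w,cv2.COLOR_BGR2HSV)
x0,y0=max(0,int(e[0,0])-110),max(0,int(e[0,1])-110);sub=cv2.medianBlur(cv2.cvtColor(w,cv2.COLOR_BGR2GRAY),5)[y0:y0+220,x0:x0+220]
C=cv2.HoughCircles(sub,cv2.HOUGH_GRADIENT,1.2,30,param1=80,param2=25,minRadius=15,maxRadius=60)
rad=20.5e-3*240/np.tan(np.radians(c["vertical_fov"]/2))/(c["eye"][2]-.105);print("exp radius",rad)
for k in C[0][:6]:
    P=onplane(c,[(k[0]+x0,k[1]+y0)],.105)[0];print(k+[x0,y0,0],P.round(4),(T.T@(P-s["tool_pos"])).round(4),w[int(k[1]+y0),int(k[0]+x0)])
E
```

```text
t: 23.1
tool_pos: [0.4161, -0.1541, 0.1996]
eef_rot: [2.377, 2.054, -0.001]
force: [-0.3, 0.1, 0.7]
grip_width: 1.004
grasp_force: 0.0
expected px [[319.85606059 271.46154444]] [ 0.41612268 -0.15413444  0.19956442]
exp radius 27.875468152514674
[318.80000305 278.00000763  25.68000031] [ 0.4124 -0.1818  0.105 ] [-0.0279  0.0004  0.0946] [ 94  78 119]
[341.6000061  215.60000229  52.56000137] [ 0.4363 -0.1356  0.105 ] [0.0213 0.0173 0.0946] [100 100  93]
[315.20000458 194.          18.84000015] [ 0.4193 -0.1169  0.105 ] [ 0.0373 -0.0023  0.0946] [61 65 62]
[318.80000305 245.6000061   18.        ] [ 0.4162 -0.156   0.105 ] [-0.0018  0.0004  0.0946] [ 75  96 133]
[266.00000381 177.20000076  21.        ] [ 0.3856 -0.0995  0.105 ] [ 0.0496 -0.0381  0.0946] [213 215 214]
[227.60000038 176.00000095  21.23999977] [ 0.358  -0.0944  0.105 ] [ 0.0507 -0.0662  0.0946] [140 133 128]
```

```bash
python3 - <<'E'
from h import *
w=cv2.imread("pics/w9.png")
print("row278",[tuple(int(v) for v in w[278,u]) for u in range(280,362,4)])
print("col319",[(v,tuple(int(q) for q in w[v,319])) for v in range(226,330,4)])
s=cv2.imread("pics/top0.png");c=get_calibration("top")
sub=cv2.resize(cv2.cvtColor(s,cv2.COLOR_BGR2GRAY)[255:310,360:415],None,fx=4,fy=4,interpolation=cv2.INTER_CUBIC)
C=cv2.HoughCircles(sub,cv2.HOUGH_GRADIENT,1.2,40,param1=80,param2=20,minRadius=28,maxRadius=60)
for k in C[0][:3]:print(k/4+[360,255,0],onplane(c,[(k[0]/4+360,k[1]/4+255)],.105).round(4))
E
```

```text
row278 [(51, 53, 52), (56, 56, 49), (59, 55, 53), (58, 60, 67), (48, 68, 116), (56, 70, 121), (132, 83, 54), (143, 89, 60), (147, 94, 68), (125, 80, 79), (121, 85, 89), (207, 202, 202), (168, 133, 116), (148, 82, 48), (50, 66, 113), (49, 59, 102), (95, 94, 90), (97, 98, 92), (113, 111, 106), (109, 106, 100), (124, 122, 117)]
col319 [(226, (88, 89, 86)), (230, (94, 101, 97)), (234, (127, 135, 133)), (238, (122, 128, 129)), (242, (119, 139, 164)), (246, (42, 47, 65)), (250, (28, 33, 32)), (254, (65, 76, 108)), (258, (51, 64, 120)), (262, (95, 75, 113)), (266, (150, 135, 133)), (270, (152, 88, 53)), (274, (56, 73, 117)), (278, (114, 83, 95)), (282, (166, 134, 110)), (286, (188, 164, 149)), (290, (56, 70, 118)), (294, (57, 68, 117)), (298, (55, 68, 110)), (302, (124, 126, 121)), (306, (125, 125, 123)), (310, (130, 132, 129)), (314, (134, 140, 137)), (318, (133, 137, 135)), (322, (125, 128, 125)), (326, (62, 57, 57))]
[387.45000076 282.75000191   9.88000011] [[ 0.4125 -0.1775  0.105 ]]
[370.35000038 294.15000153  10.44999981] [[ 0.3885 -0.1431  0.105 ]]
[373.65000057 304.35000229   8.73999977] [[ 0.368  -0.1502  0.105 ]]
```

```bash
python3 -m handwheel '[0,-0.7,0,0.4,0, 0,-0.65,0,0.5,0, 0,0,0,1,0, 0,0,0,1,0, 0,0,0,1,0]' && python3 -m handwheel '[0,0,0,1,0, 0,0,0,1,0, 0,0,0,1,0, 1,0,0,0,0, 1,0,0,0,0]' && python3 -m handwheel '[1,0,0,0,0, 1,0,0,0,0, 1,0,0,0,0, 1,0,0,0,0, 1,0,0,-0.1,0]'
```

```text
t: 23.78
tool_pos: [0.4127, -0.18, 0.1202]
eef_rot: [-2.374, -2.056, 0.0]
force: [0.2, -0.2, -0.3]
grip_width: 1.0
grasp_force: 0.0
t: 24.4
tool_pos: [0.413, -0.1796, 0.0616]
eef_rot: [-2.374, -2.057, 0.0]
force: [-0.4, -0.5, -0.2]
grip_width: 0.834
grasp_force: 0.0
t: 25.02
tool_pos: [0.4129, -0.1795, 0.0636]
eef_rot: [-2.374, -2.057, 0.0]
force: [-0.5, -0.1, -1.4]
grip_width: 0.431
grasp_force: 30.0
```

```bash
python3 -m handwheel '[1,0,0,-1,0, 1,0,0,-1,0, 1,0,0,-1,0, 1,0,0,-1,0, 1,0,0,-1,0]' >/dev/null && python3 -m handwheel '[1,0.95,0.13,-1,0, 1,0.95,0.13,-1,0, 1,0.95,0.13,-1,0, 1,0.95,0.13,0,0, 1,0.95,0.13,0,0]' >/dev/null && python3 -m handwheel '[1,0.95,0.13,0,0, 1,0.95,0.13,0,0, 1,0.95,0.13,0,0, 1,0.95,0.13,0,0, 1,0.95,0.13,0,0]' >/dev/null && python3 -m handwheel '[1,0.95,0.13,0,0, 1,0.95,0.13,0,0, 1,0.95,0.13,0,0, 1,0.95,0.13,0,0, 1,0.95,0.13,0,0]' && python3 -m handwheel '[1,0.6,0.13,0,0, 1,0.4,0.13,0,0, 1,0,0,0,0, 1,0,0,0,0, 1,0,0,0,0]'
python3 - <<'E'
from h import *
from scipy.spatial.transform import Rotation as R
s=read_state();T=R.from_rotvec(s["eef_rot"]).as_matrix();print(s["tool_pos"],s["force"],s["grip_width"],T.T@(np.array([.5187,.2125,.138])-s["tool_pos"]))
E
```

```text
t: 27.52
tool_pos: [0.4921, 0.0976, 0.2235]
eef_rot: [-2.374, -2.057, 0.001]
force: [-0.3, 0.1, -2.2]
grip_width: 0.435
grasp_force: 30.0
t: 28.15
tool_pos: [0.5001, 0.1154, 0.2236]
eef_rot: [2.375, 2.056, -0.001]
force: [0.4, -0.2, -1.4]
grip_width: 0.433
grasp_force: 30.0
[0.50011934 0.11541515 0.22358868] [ 0.43560428 -0.1959571  -1.35971164] 0.4328614973397374 [0.0987797  0.00449632 0.08554814]
```

```bash
python3 -m handwheel '[1,0.95,0.06,0,0, 1,0.95,0.06,0,0, 1,0.95,0.06,0,0, 1,0.95,0.05,0,0, 1,0.95,0,0,0]' && python3 -m handwheel '[1,0.2,0,0,0, 1,0,0,0,0, 1,0,0,0,0, 1,0,0,0,0, 1,0,0,0,0]'
python3 - <<'E'
from h import *
from scipy.spatial.transform import Rotation as R
s=read_state();T=R.from_rotvec(s["eef_rot"]).as_matrix();print(s["tool_pos"],s["force"],T.T@(np.array([.5187,.2125,.138])-s["tool_pos"]))
# check bin still where expected: rim corners, bright edges in wrist view
c=get_calibration("wrist");w=read_camera("wrist");cv2.imwrite("pics/w10.png",w)
a=np.radians(81.8);ux=np.array([np.cos(a),np.sin(a)]);uy=np.array([-np.sin(a),np.cos(a)])
for y in(-.029,.029):
  for x in(-.02,.01):
    P=np.r_[np.array([.5187,.2125])+ux*x+uy*y,.128];q=proj(c,P)[0];v=int(q[1]);print(q.round(0), [int(w[v,int(q[0])+k].mean()) for k in range(-12,13,2)])
E
```

```text
t: 28.78
tool_pos: [0.5185, 0.2111, 0.2235]
eef_rot: [-2.374, -2.058, 0.0]
force: [-0.4, -0.9, -1.6]
grip_width: 0.436
grasp_force: 30.0
t: 29.4
tool_pos: [0.519, 0.2129, 0.2236]
eef_rot: [2.375, 2.056, -0.0]
force: [-0.4, 0.3, -1.6]
grip_width: 0.432
grasp_force: 30.0
[0.51897081 0.2129006  0.22364974] [-0.41060175  0.34835823 -1.61970128] [-0.00042261 -0.00021606  0.08564979]
[355. 268.] [158, 174, 187, 162, 109, 190, 245, 235, 220, 232, 234, 232, 214]
[356. 231.] [248, 221, 125, 107, 169, 245, 241, 154, 221, 240, 243, 240, 218]
[281. 269.] [120, 125, 127, 130, 131, 131, 159, 241, 167, 135, 115, 105, 112]
[280. 231.] [121, 122, 121, 126, 123, 124, 155, 244, 246, 175, 116, 176, 247]
```

```bash
python3 -m handwheel '[1,0,0,1,0, 1,0,0,1,0, 1,0,0,1,0, 1,0,0,0.7,0, 1,0,0,0.2,0]' && python3 -m handwheel '[1,0,0,0.15,0, 1,0,0,0.1,0, 1,0,0,0,0, 1,0,0,0,0, 1,0,0,0,0]'
```

```text
t: 30.08
tool_pos: [0.5186, 0.2132, 0.1449]
eef_rot: [-2.374, -2.057, 0.002]
force: [-0.7, 0.7, -0.7]
grip_width: 0.436
grasp_force: 30.0
t: 30.7
tool_pos: [0.519, 0.2134, 0.1408]
eef_rot: [2.374, 2.057, 0.0]
force: [0.4, -1.0, -1.9]
grip_width: 0.436
grasp_force: 30.0
```

```bash
python3 -m handwheel '[1,0,0,0.07,0, 1,0,0,0.05,0, 1,0,0,0.03,0, 1,0,0,0,0, 1,0,0,0,0]'
```

```text
t: 31.32
tool_pos: [0.5189, 0.2134, 0.1376]
eef_rot: [2.374, 2.057, 0.0]
force: [0.7, -0.6, -2.2]
grip_width: 0.431
grasp_force: 30.0
```

```bash
python3 -m handwheel '[1,0,0,0.04,0, 1,0,0,0.03,0, 1,0,0,0.03,0, 1,0,0,0,0, 1,0,0,0,0]'
```

```text
t: 31.95
tool_pos: [0.519, 0.2134, 0.1367]
eef_rot: [2.374, 2.056, 0.001]
force: [-3.8, -2.3, 12.6]
grip_width: 0.433
grasp_force: 30.0
```

```bash
python3 -m handwheel '[1,0,0,-0.05,0, 1,0,0,0,0, 0.4,0,0,0,0, 0.2,0,0,0,0, 0,0,0,0,0]' && python3 -m handwheel '[0,0,0,0,0, 0,0,0,0,0, 0,0,0,-0.5,0, 0,0,0,-1,0, 0,0,0,-1,0]' && python3 -m handwheel '[0,0,0,-1,0, 0,-0.5,0,-1,0, 0,-1,0,0,0, 0,-1,0,0,0, 0,0,0,0,0]'
python3 - <<'E'
from h import *
c=get_calibration("wrist");w=read_camera("wrist");cv2.imwrite("pics/w11.png",w);s=read_state();print(s["tool_pos"],s["force"])
e=proj(c,[.519,.2134,.181])[0];r=20.5e-3*355/(c["eye"][2]-.181);print("expect lid",e,r)
x0,y0=int(e[0])-90,max(0,int(e[1])-90);sub=cv2.medianBlur(cv2.cvtColor(w,cv2.COLOR_BGR2GRAY),5)[y0:y0+180,x0:x0+180]
C=cv2.HoughCircles(sub,cv2.HOUGH_GRADIENT,1.2,30,param1=80,param2=22,minRadius=int(r*.7),maxRadius=int(r*1.2))
for k in C[0][:3]:print((k+[x0,y0,0]).round(0),onplane(c,[(k[0]+x0,k[1]+y0)],.181).round(4))
a=np.radians(81.8);ux=np.array([np.cos(a),np.sin(a)]);uy=np.array([-np.sin(a),np.cos(a)])
for y in(-.029,.029):
    P=np.r_[np.array([.5187,.2125])-ux*.038+uy*y,.128];print("front corner px",proj(c,P)[0].round(0))
g=cv2.cvtColor(w,cv2.COLOR_BGR2GRAY)
for x in(-.03,-.034):
    P0=proj(c,np.r_[np.array([.5187,.2125])+ux*x,.128])[0];print(P0.round(0),[int(v) for v in g[int(P0[1]),int(P0[0])-48:int(P0[0])+49:4]])
E
```

```text
t: 32.58
tool_pos: [0.5189, 0.2134, 0.1364]
eef_rot: [-2.374, -2.057, 0.0]
force: [0.1, -0.1, -0.3]
grip_width: 0.708
grasp_force: 0.0
t: 33.2
tool_pos: [0.5189, 0.2135, 0.1877]
eef_rot: [-2.374, -2.057, -0.0]
force: [-0.4, 0.2, 0.8]
grip_width: 1.001
grasp_force: 0.0
t: 33.83
tool_pos: [0.5112, 0.1609, 0.2258]
eef_rot: [2.378, 2.053, -0.004]
force: [-0.2, 0.7, -0.7]
grip_width: 0.999
grasp_force: 0.0
[0.51149914 0.16244497 0.22605438] [-0.20384786  0.44857779 -0.44265194]
expect lid [318.55883217 176.49126433] 34.43960680487646
[316. 184.  34.] [[0.517  0.2094 0.181 ]]
[335. 157.  40.] [[0.5303 0.2229 0.181 ]]
[373. 141.  34.] [[0.5528 0.2292 0.181 ]]
front corner px [357. 224.]
front corner px [280. 224.]
[318. 214.] [129, 135, 132, 255, 144, 139, 136, 144, 95, 80, 75, 78, 84, 79, 84, 87, 138, 138, 141, 137, 120, 253, 224, 253, 252]
[318. 219.] [135, 134, 134, 255, 159, 198, 201, 205, 198, 207, 213, 214, 206, 220, 222, 225, 229, 229, 234, 238, 227, 254, 226, 253, 252]
```

```bash
python3 - <<'E'
from h import *
g=cv2.cvtColor(cv2.imread("pics/w11.png"),cv2.COLOR_BGR2GRAY)
m=(g[150:260,270:375]>200)
for v in range(196,236,3):
    r=np.where(g[v,270:300]>215)[0];print(v,(r.min()+270,r.max()+270) if len(r) else None,[int(q) for q in g[v,340:372:2]])
c=get_calibration("wrist")
for z in(.122,.125,.128,.131):
    print(z,onplane(c,[(282,224),(357,224)],z).round(4).tolist(), proj(c,[[.4843,.179,z],[.5417,.1708,z]]).round(1).tolist())
E
```

```text
196 (np.int64(280), np.int64(284)) [54, 46, 52, 50, 89, 119, 145, 251, 255, 218, 212, 238, 247, 244, 240, 237]
199 (np.int64(280), np.int64(284)) [82, 73, 74, 160, 164, 119, 150, 252, 255, 216, 197, 195, 202, 209, 222, 222]
202 (np.int64(280), np.int64(284)) [79, 71, 149, 219, 164, 121, 149, 251, 255, 219, 201, 202, 201, 207, 205, 204]
205 (np.int64(280), np.int64(284)) [71, 132, 215, 216, 154, 121, 157, 253, 254, 221, 231, 231, 227, 221, 224, 224]
208 (np.int64(281), np.int64(284)) [184, 218, 219, 215, 156, 120, 146, 253, 254, 220, 219, 215, 228, 241, 243, 246]
211 (np.int64(281), np.int64(284)) [132, 133, 131, 136, 127, 122, 157, 254, 253, 217, 222, 242, 245, 243, 243, 245]
214 (np.int64(281), np.int64(284)) [135, 140, 135, 136, 136, 124, 159, 254, 252, 233, 250, 253, 253, 252, 253, 250]
217 (np.int64(281), np.int64(284)) [195, 192, 193, 195, 193, 188, 157, 254, 252, 237, 249, 254, 252, 252, 251, 228]
220 (np.int64(281), np.int64(299)) [232, 234, 234, 232, 233, 229, 173, 254, 250, 224, 235, 246, 252, 250, 235, 228]
223 (np.int64(281), np.int64(299)) [255, 255, 255, 255, 255, 255, 232, 254, 254, 240, 237, 203, 249, 229, 219, 220]
226 None [131, 125, 117, 117, 122, 127, 131, 175, 159, 127, 129, 143, 200, 208, 215, 242]
229 None [123, 118, 117, 121, 119, 122, 123, 118, 125, 129, 127, 128, 123, 123, 123, 115]
232 None [124, 119, 118, 119, 115, 121, 130, 126, 129, 130, 128, 123, 129, 129, 126, 125]
235 None [114, 112, 112, 114, 110, 109, 122, 119, 121, 127, 122, 124, 130, 129, 129, 126]
0.122 [[0.4854, 0.1794, 0.122], [0.543, 0.1709, 0.122]] [[280.7, 224.7], [355.3, 224.4]]
0.125 [[0.4858, 0.1799, 0.125], [0.5428, 0.1716, 0.125]] [[280.3, 225.5], [355.7, 225.2]]
0.128 [[0.4862, 0.1805, 0.128], [0.5426, 0.1722, 0.128]] [[279.9, 226.2], [356.1, 225.9]]
0.131 [[0.4866, 0.181, 0.131], [0.5423, 0.1728, 0.131]] [[279.4, 227.0], [356.5, 226.7]]
```

```bash
python3 -m handwheel '[0,-0.5,0,-0.5,0, 0,-0.5,0,-0.5,0, 0,0,0,0,0, 0,0,0,0,0, 0,0,0,0,0]' && python3 -c "
from h import *
print(close_job())"
```

```text
t: 34.5
tool_pos: [0.5088, 0.1443, 0.2464]
eef_rot: [-2.374, -2.057, 0.0]
force: [-0.1, 0.4, 1.7]
grip_width: 0.997
grasp_force: 0.0
the job is handed in; nothing more can be done
None
```

The bin is hanging in the top groove and released, with the spice jar standing in it. I handed the job in at 34.5 s, but `close_job()` returned no verdict. The last wrist view put the jar's lid about 4 mm off its base (roughly 0.04 rad, limit 0.15) and showed the bin close to level, and I made no move towards the tub or the dropper bottle.

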